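# Lay the notched scraper blade into its bamboo rest

### The arm

A 7-joint arm with a two-finger parallel gripper is mounted at the origin on the work surface. World frame = base frame: x ahead of the robot, y to its left, z up, the work surface at z = 0. Lengths are in mm, angles in rad, forces in N, time in s.
With the tool pointing down it reaches from about 350 to 900 mm from the base axis. Payload 7.2 kg.
Tool frame: the origin (TCP) lies midway between the tips of the shut fingers; the grasp point (between the pads) lies 19 mm behind it (robot.grip_depth is the z of the grasp point in the tool frame, in mm); z points along the fingers, y is the line along which they close (so a half turn about z gives the same grasp; the last joint's range is limited). The gripper opens to 88 mm and grips with 3 to 60 N. Pads are 20 mm wide; open, the fingers measure 115 mm over their backs; the gripper's body (75 mm by 178 mm) begins 61 mm behind the grasp point.
Start: joints at [-1.248, 0.411, -0.013, 1.596, 0.006, 1.134, -0.082], TCP at [238.09, 577.877, 222.653] pointing down, gripper open.
Joint ranges: [-2.95, 2.95], [-0.29, 1.99], [-1.47, 1.44], [0.14, 2.54], [-1.03, 4.17], [0.13, 1.85], [-2.86, 2.86]. Speed limits (rad/s): [2.39, 2.39, 3.01, 3.01, 3.14, 3.14, 3.14].

### API

Orientations are given as a unit quaternion [w, x, y, z].
In Python, from bench import robot gives the robot as it stands.
- The arm moves only by the tool send_rows, never from a script. Its argument "commands" is a list of rows, each a list of 6 numbers: the shift along the tool's x, y, z as a fraction of full scale, then the turn, a rotation vector about the tool's x, y, z as a fraction of full scale. In form: [[tx, ty, tz, rx, ry, rz], ...]. A call has 1 to 12 rows; each row shifts and turns the commanded pose from where the row before left it, along the tool's axes as they then stand; what a row does not reach is not made up. Full scale, the value 1, is 40 cm for a shift and pi rad for a turn. A row lasts 1/10 s, in which the tool goes at most 50 mm and 8.59 degrees, less where a joint would pass 70% of its speed; a pose out of reach is approached as far as the arm can. A call with a number of a shift or a turn outside -1 to 1 is refused whole. A call with a gripper value outside its range is refused whole. "fingers" is the opening, from -1 (shut) to 1 (fully open), set as the call begins (left out, the last holds). The fingers move at their own pace and stop on an object; "newtons" is the grip in N (left out, the last holds). Time passes only in rows, so rows that do not move let the fingers close. It gives the time, the measured TCP pose, the force, the opening and the grip force at its end, in the units of the state.
- robot.observe(): the state, without advancing time (a new reading comes with each control period).
- robot.capture(name): name is "side" or "top" or "wrist"; returns a dict with "pixels" (420x560x3 uint8, red, green, blue), "range_z" (420x560 float32, mm along the optical axis (not along the pixel's ray), 0 where there is no reading), "camera_matrix" (3x3 intrinsics, pixels), "k1" (the pictures are not rectified: a ray, as slopes to the right and down, at radius r is drawn at 1 + k1 r^2 times it, then the intrinsics apply), "origin" and "attitude" of the camera in the world. Camera axes: x right, y up, looking along -z (the intrinsics and any distortion apply to the point x, -y, -z); pixel columns grow to the right and rows downward; lengths in mm; the calibration is good to about 2 mm. A picture is of the moment at which its call begins.
- robot.job_done(): hands the job in; it is judged then, once.
The state is a dict: "t": time; "joint_pos": joint angles; "joint_vel": joint speeds; "effort": joint torques, N m; "position": TCP position; "tcp_rot": TCP orientation; "ft_force": force on the tool from outside, world axes, zero at the start; "torque": the same for the moment, N m; "opening": finger opening in mm; "finger_force": force on a finger pad.
Only numpy, scipy, OpenCV 4.12 (cv2) and the standard library are available. Lean on these libraries where they do the work, as an engineer would, in place of code of your own. Each camera call takes 0.05 s, during which the arm holds its last target. There are 200 camera calls.

### The job

Two flat steel scraper blades with wooden grip bars lie on the console. Pick up the one with the notch in its end and lay it gently, not dropped, flat on the bamboo rest, so that the rest's upright pin stands in the notch and the bevelled edge lies between the two low cheeks, the plate fully down on the cork. Leave the plain blade and the glass incense bowl where they are.

Things in the scene. Friction and masses are not known exactly. Their poses are not given: they have to be found in the camera images.
- blade: Notched scraper blade: loose flat steel plate, 130 mm long (x), 56 wide (y), 6 thick, about 0.28 kg. Open notch 26 wide, 40 deep in the middle of its -x end; bevelled edge (6 long, 3 thick) at +x. On top a wooden grip bar along x, 54 long, 18 wide, from 6 to 26 mm above the underside, centred 6 mm from the origin to +x, near the centre of mass: grip it across y. Origin: middle of underside; z up.
- blade_notch (a point): Middle of the notch of the notched blade, at the level of its underside: 45 mm from the blade's origin towards -x, 20 mm from the closed end of the notch.
- blank: Plain scraper blade: the same steel, size, bevelled +x edge and wooden grip bar as the notched one, but without a notch (full rectangle). Origin: middle of its underside. It must not be shifted (more than 30 mm).
- rest: Fixed bamboo board 180 x 96 mm (x, y); flat cork bed, top 20 mm above the table. Steel pin near its -x end; near +x two wooden cheeks (x 40 to 80 mm, 6 thick, 8 high above the bed), 80 mm apart. Origin: centre of underside, at table level; z up. A blade with its origin above the rest's origin and axes parallel to the rest's is in place.
- rest_pin (a point): Foot of the rest's pin on its axis, at the level of the bed (20 mm above the table), 45 mm from the rest's origin towards -x. The pin is 10 mm in diameter and 12 mm high above the bed.
- bowl: Glass incense bowl, 100 mm across the rim, 45 mm high, standing beyond the blades and the rest. Origin: centre of its underside. It must not be shifted (more than 30 mm).

How it is judged:
By the outcome, as a careful person would: the job done as asked, in the order asked, and still so for the second after the job is handed in, with the robot touching nothing.
It also fails if it takes over 40 s, if anything falls off the work surface, if the arm or the gripper's body presses on something with over 40 N, if the wrist force passes 120 N, or if a joint passes its speed limit or range.

## Working session

There is one attempt and no reset: what is moved stays moved. The work goes in short steps, Python scripts to look and compute and a tool call to move; the robot and the scene stay as the last step left them, time stands still between calls to the robot, and variables do not carry over. Pictures are saved under pics/ and viewed, at most 10 in all, crops included, and the job is handed in when it is done.

Besides the shell and the picture viewer there is one more tool, called after ">>>" as name([rows], argument=value, ...), one row to a line, values as JSON. send_rows: Moves the arm, as the interface text tells. Its arguments: {"type":"object","properties":{"commands":{"type":"array"},"fingers":{"type":"number"},"newtons":{"type":"number"}},"required":["commands"]}

```bash
mkdir -p pics
cat > h.py <<'E'
import numpy as np, cv2
from bench import robot
from scipy.spatial.transform import Rotation as R
def rot(q): return R.from_quat([q[1],q[2],q[3],q[0]]).as_matrix()
def att(a):
    a=np.array(a,float); return a if a.shape==(3,3) else rot(a)
def cloud(c):
    K=np.array(c["camera_matrix"]);h,w=c["range_z"].shape
    u,v=np.meshgrid(np.arange(w),np.arange(h))
    p=np.stack([u,v],-1).reshape(-1,1,2).astype(float)
    n=cv2.undistortPoints(p,K,np.array([c["k1"],0,0,0,0.]),).reshape(h,w,2)
    z=c["range_z"]
    P=np.stack([n[...,0]*z,-n[...,1]*z,-z],-1)
    W=P@att(c["attitude"]).T+np.array(c["origin"]); W[z<=0]=np.nan
    return W
def save(c,n,crop=None,s=1):
    im=c["pixels"][...,::-1]
    if crop: a,b,d,e=crop; im=im[b:e,a:d]
    cv2.imwrite(f"pics/{n}.png",cv2.resize(im,None,fx=s,fy=s,interpolation=cv2.INTER_CUBIC))
E
python3 - <<'E'
from h import *
c=robot.capture("top");save(c,"top1");np.savez("top1.npz",W=cloud(c),im=c["pixels"])
print(c["k1"],c["camera_matrix"],c["origin"],c["attitude"])
print(robot.observe(),robot.grip_depth)
E
```

```text
0.06651794228263447 [[532.714666     0.         278.27584285]
 [  0.         532.714666   213.10764603]
 [  0.           0.           1.        ]] [ 483.78425341   61.63287352 1237.43434888] [ 0.71409551  0.04805939 -0.03374537 -0.69758093]
{'t': 0.05, 'joint_pos': array([-1.24816867,  0.41188118, -0.01274975,  1.59701002,  0.00559194,
        1.13431531, -0.08217873]), 'joint_vel': array([-0.00021197, -0.00099582,  0.00102317,  0.00080188,  0.00088433,
       -0.00262466,  0.00145075]), 'effort': array([ 2.65717768e-03, -5.89655256e+01,  6.44728504e-01, -2.92038667e+01,
       -5.37395978e-02,  1.44041836e-02,  1.03879099e-04]), 'position': array([237.92217294, 577.40557912, 221.83447893]), 'tcp_rot': array([-1.09047770e-04,  1.94134720e-01,  9.80974560e-01, -7.81651044e-04]), 'ft_force': array([-0.18301726,  0.42748714, -0.03185896]), 'torque': array([-0.01021445, -0.03667177,  0.00425212]), 'finger_force': 0.0, 'opening': 87.93525148213448} -18.700000000000003
```

View pics/top1.png

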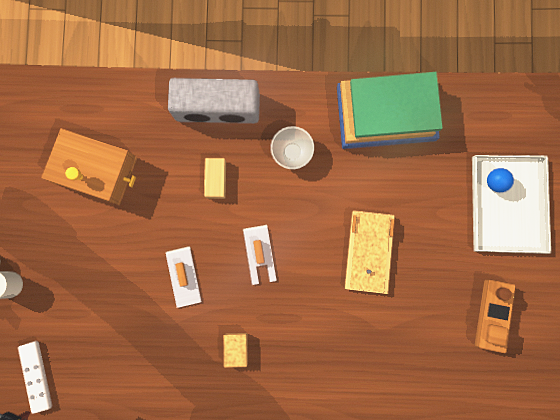

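The top view shows the notched blade at about (260,255), with its notch at the lower end (260,280). The plain blade is at (183,277), the rest at (370,252) with its pin at (370,272) and cheeks at the top, and the bowl at (292,148).

Run:
```python
from h import *
d=np.load("top1.npz");W=d["W"];im=d["im"].astype(int)
def box(m,name):
    P=W[m][:,:2].astype(np.float32); r=cv2.minAreaRect(P); print(name,m.sum(),r,P.mean(0),np.nanmedian(W[m][:,2])); return P
def win(a,b,c,e):
    m=np.zeros(W.shape[:2],bool); m[b:e,a:c]=1; return m
sat=im.max(-1)-im.min(-1)
w=win(235,218,285,292)
print("table z",np.nanmedian(W[win(290,200,330,290)][:,2]))
white=(sat<60)&(im.min(-1)>130)
wood=(im[...,0]-im[...,2]>90)&(im[...,0]>150)&(W[...,2]>15)
box(w&white,"blade white"); box(w&wood,"grip"); box(w&(W[...,2]>15),"grip z")
w2=win(335,200,405,305)
rm=w2&(W[...,2]>14)&(W[...,2]<60); box(rm,"rest")
print(np.nanpercentile(W[rm][:,2],[5,50,95,99]))
box(win(350,262,385,285)&(W[...,2]>26),"pin")
box(win(340,205,405,240)&(W[...,2]>25),"cheeks")
box(win(160,240,210,312)&white,"blank")
box(win(265,120,320,175)&(W[...,2]>35),"bowl")
```

```text
table z -0.7097766062659048
blade white 1024 ((530.4146728515625, 130.37258911132812), (132.36032104492188, 54.638206481933594), 13.056849479675293) [nan nan] 5.050682470652646
grip 169 ((535.92919921875, 131.399169921875), (52.3197021484375, 16.67837905883789), 11.180652618408203) [535.61237 131.30742] 24.567888482699345
grip z 188 ((535.234375, 130.62820434570312), (53.97514343261719, 18.060569763183594), 11.40864086151123) [535.2045  130.42969] 24.5180615895747
rest 3238 ((541.5939331054688, -121.77909851074219), (95.55879211425781, 179.04071044921875), 84.93370056152344) [ 540.8098  -121.55057] 19.169052249346123
[15.34875694 19.16905225 24.39927169 28.34129023]
pin 14 ((495.5177917480469, -104.48458862304688), (7.061881065368652, 33.96699905395508), 5.433272838592529) [ 496.18945  -114.882835] 29.720562919843246
cheeks 91 ((602.26904296875, -127.23043823242188), (91.65629577636719, 44.182884216308594), 83.77973937988281) [ 601.46387 -128.74051] 26.854353825788166
blank 1219 ((475.493896484375, 305.53564453125), (132.91998291015625, 56.19518280029297), 16.701086044311523) [nan nan] 5.20552379433866
bowl 376 ((774.6119995117188, 59.9365119934082), (100.81795501708984, 96.18572235107422), 0.6748157739639282) [781.1857  58.738 ] 42.890518178257025
```

>>> send_rows([
  [-0.0928,-0.0624,0,0,0,0],
  [-0.0928,-0.0624,0,0,0,0],
  [-0.0928,-0.0624,0,0,0,0],
  [-0.0928,-0.0624,0,0,0,0],
  [-0.0928,-0.0624,0,0,0,0],
  [-0.0928,-0.0624,0,0,0,0],
  [-0.0928,-0.0624,0,0,0,0],
  [-0.0928,-0.0624,0,0,0,0],
  [-0.0928,-0.0624,0,0,0,0],
  [-0.0928,-0.0624,0,0,0,0],
  [-0.0928,-0.0624,0,0,0,0],
  [-0.0928,-0.0624,0,0,0,0],
], fingers=0.2, newtons=25)

```text
t: 1.25
position: [536.3, 129.6, 222.4]
tcp_rot: [-0.0, 0.194, 0.981, -0.0]
ft_force: [0.3, 0.4, 0.2]
opening: 52.6
finger_force: 0.0
```

>>> send_rows([
  [0,0,0,0,0,-0.0388],
  [0,0,0,0,0,-0.0388],
  [0,0,0,0,0,-0.0388],
  [0,0,0,0,0,-0.0388],
  [0,0,0,0,0,-0.0388],
  [0,0,0,0,0,0],
  [0,0,0,0,0,0],
])

```text
t: 1.95
position: [535.7, 131.1, 222.3]
tcp_rot: [-0.0, -0.107, 0.994, -0.0]
ft_force: [-0.7, -0.3, 0.4]
opening: 53.0
finger_force: 0.0
```

Run:
```python
from h import *
c=robot.capture("wrist");save(c,"w1");np.savez("w1.npz",W=cloud(c),im=c["pixels"])
o=robot.observe();M=rot(o["tcp_rot"]);print(o["t"],o["position"],o["opening"],o["joint_pos"],"yaw y",np.degrees(np.arctan2(M[1,1],M[0,1])),M[2],c["origin"])
```

```text
2.0 [535.71847001 131.14166073 222.39498154] 52.88394429380176 [-0.43627861  0.28498765  0.13464754  1.78448907 -0.04290485  1.07544038
  1.49951806] yaw y 102.33573902601654 [ 4.92565883e-04 -5.05085087e-05 -9.99999877e-01] [468.52049655 116.30094037 385.98319657]
```

View pics/w1.png

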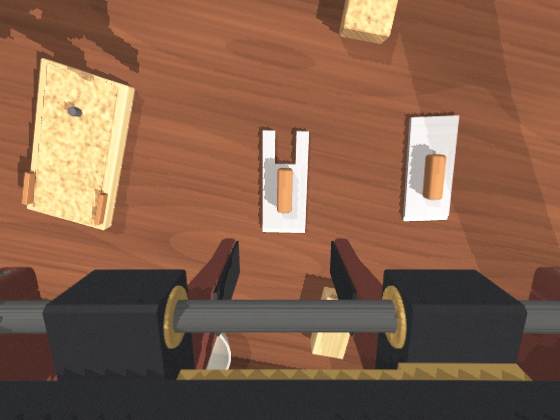

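The wrist view shows the notched blade at (285,180), well aligned with the tool and with its notch facing up in the image. The rest is at (80,145) with its pin at (75,112), and its cheeks are at (28,190) and (102,207).

```bash
cat >> h.py <<'E'
def win(a,b,c,e):
    m=np.zeros((420,560),bool); m[b:e,a:c]=1; return m
def box(W,m,name):
    P=W[m&np.isfinite(W[...,2])]; r=cv2.minAreaRect(P[:,:2].astype(np.float32)); print(name,len(P),np.round(r[0],1),np.round(r[1],1),round(r[2],2),"mean",P.mean(0).round(1)); return P
E
python3 - <<'E'
from h import *
d=np.load("w1.npz");W=d["W"];im=d["im"].astype(int);Z=W[...,2]
sat=im.max(-1)-im.min(-1); white=(sat<60)&(im.min(-1)>110)
w=win(250,118,320,240)
print("table",np.nanmedian(Z[win(160,100,240,200)]))
box(W,w&(Z>3)&(Z<40),"blade z>3"); box(W,w&white,"white"); box(W,w&(Z>15),"grip")
box(W,w&(Z>22),"griptop")
w2=win(15,50,140,235)
P=box(W,w2&(Z>14)&(Z<23),"bed");box(W,w2&(Z>10),"rest all");box(W,win(60,100,90,125)&(Z>25),"pin")
box(W,win(15,165,45,210)&(Z>24),"cheekL");box(W,win(88,185,115,230)&(Z>24),"cheekR")
print(np.nanmedian(P[:,2]),np.nanmax(Z[win(60,100,90,125)]))
E
```

```text
table 1.7982964757975424
blade z>3 3950 [529.5 129. ] [156.3  88.4] 13.99 mean [534.8 130.1  10.6]
white 3243 [532.5 129.5] [132.1  57.5] 11.13 mean [535.  129.7   7.3]
grip 657 [537.3 130.5] [53.2 18. ] 10.84 mean [536.5 130.3  27.1]
griptop 651 [537.3 130.6] [53. 18.] 11.11 mean [536.7 130.4  27.2]
bed 11677 [ 543.5 -122.6] [ 96.9 180.5] 84.81 mean [ 535.5 -119.9   21.2]
rest all 13289 [ 543.5 -122.5] [ 96.9 180.7] 84.74 mean [ 538.4 -119.8   21.5]
pin 104 [ 498.5 -117.8] [8.9 9.9] 27.57 mean [ 498.1 -116.7   31.9]
cheekL 273 [ 599.4 -170. ] [ 8.  39.5] 86.83 mean [ 599.2 -169.3   28.7]
cheekR 222 [606.9 -85.6] [ 7.6 39.7] 85.16 mean [606.6 -84.4  28.8]
21.536396480495625 35.219481325130914
```

>>> send_rows([
  [-0.0024,-0.002,0.11,0,0,0.0067],
  [0,0,0.11,0,0,0],
  [0,0,0.11,0,0,0],
  [0,0,0.11,0,0,0],
  [0,0,0.05,0,0,0],
  [0,0,0.025,0,0,0],
  [0,0,0.015,0,0,0],
  [0,0,0,0,0,0],
  [0,0,0,0,0,0],
])

```text
t: 2.9
position: [537.9, 130.9, 11.8]
tcp_rot: [0.001, -0.098, 0.995, 0.0]
ft_force: [0.0, 0.2, -0.3]
opening: 52.7
finger_force: 0.0
```

>>> send_rows([
  [0,0,0,0,0,0],
  [0,0,0,0,0,0],
  [0,0,0,0,0,0],
  [0,0,0,0,0,0],
  [0,0,0,0,0,0],
  [0,0,0,0,0,0],
], fingers=-1, newtons=25)

```text
t: 3.5
position: [537.1, 130.8, 10.8]
tcp_rot: [0.0, -0.099, 0.995, 0.0]
ft_force: [-0.4, -0.6, 2.4]
opening: 18.0
finger_force: 25.0
```

>>> send_rows([
  [0,0,-0.02,0,0,0],
  [0,0,-0.05,0,0,0],
  [0,0,-0.08,0,0,0],
  [0,0,-0.08,0,0,0],
  [0,0,-0.02,0,0,0],
  [0,0,0,0,0,0],
  [0,0,0,0,0,0],
])

```text
t: 4.2
position: [536.1, 130.5, 109.5]
tcp_rot: [-0.001, -0.099, 0.995, -0.0]
ft_force: [-0.4, 0.6, -3.0]
opening: 18.0
finger_force: 25.0
```

Run:
```python
from h import *
c=robot.capture("wrist");save(c,"w2")
s=robot.capture("side");save(s,"s2")
o=robot.observe();M=rot(o["tcp_rot"]);yaw=np.arctan2(M[1,1],M[0,1]);print(o["t"],o["position"],o["opening"],o["ft_force"],"yaw y",np.degrees(yaw),M[2])
W=cloud(c);im=c["pixels"].astype(int);sat=im.max(-1)-im.min(-1)
# blade by height
np.savez("w2.npz",W=W,im=c["pixels"])
m=win(200,60,360,240)&(W[...,2]>80)&(sat<60)&(W[...,2]<125)
P=box(W,m,"held blade")
print(np.linalg.lstsq(np.c_[P-P.mean(0)][:,:2],P[:,2]-P[:,2].mean(),rcond=None)[0])
```

```text
4.3 [535.83679526 130.43311436 108.98499895] 17.67677109251735 [-0.27754964  1.3009909  -3.51354008] yaw y 101.33515726790388 [ 2.82805684e-03 -3.71834462e-04 -9.99995932e-01]
held blade 6998 [498.2 122.6] [63.  56.3] 11.27 mean [498.3 122.7 106.3]
[ 0.00302188 -0.00124454]
```

View pics/w2.png

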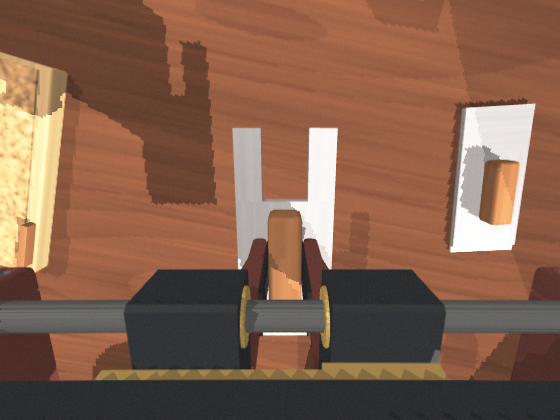

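View pics/s2.png

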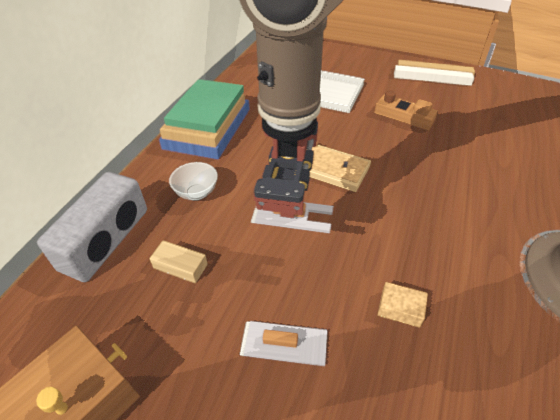

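>>> send_rows([
  [0.0067,-0.0447,0,0,0,0],
  [0.0134,-0.0895,0,0,0,0],
  [0.0134,-0.0895,0,0,0,0],
  [0.0134,-0.0895,0,0,0,0],
  [0.0134,-0.0895,0,0,0,0],
  [0.0134,-0.0895,0,0,0,0],
  [0.0134,-0.0895,0,0,0,0],
  [0.0067,-0.0447,0,0,0,0],
])

```text
t: 5.1
position: [548.2, -126.4, 109.2]
tcp_rot: [-0.001, -0.097, 0.995, -0.001]
ft_force: [-1.2, 0.3, -2.0]
opening: 17.7
finger_force: 25.0
```

>>> send_rows([
  [0,0,0,0,0,0.0184],
  [0,0,0,0,0,0.0184],
  [0,0,0,0,0,0.0184],
  [0,0,0,0,0,0.0184],
  [0,0,0,0,0,0.0184],
  [0,0,0,0,0,0],
  [0,0,0,0,0,0],
  [0,0,0,0,0,0],
])

```text
t: 5.9
position: [549.0, -122.3, 110.1]
tcp_rot: [-0.0, 0.045, 0.999, -0.0]
ft_force: [0.1, -0.3, -2.7]
opening: 17.8
finger_force: 25.0
```

Run:
```python
from h import *
c=robot.capture("wrist");save(c,"w3")
o=robot.observe();M=rot(o["tcp_rot"]);yaw=np.arctan2(M[1,1],M[0,1]);print(o["t"],o["position"],o["opening"],o["ft_force"],"yaw y",np.degrees(yaw),M[2])
W=cloud(c);im=c["pixels"].astype(int);sat=im.max(-1)-im.min(-1)
m=win(200,60,360,240)&(W[...,2]>80)&(sat<60)&(W[...,2]<125)
P=box(W,m,"held blade")
box(W,(W[...,2]>26)&(W[...,2]<40)&win(200,60,380,200),"pin")
box(W,(W[...,2]>12)&(W[...,2]<40),"rest vis")
```

```text
5.95 [ 549.20222825 -122.33664809  110.25982399] 17.7994570314323 [ 0.16848757  0.12522394 -3.33198224] yaw y 84.82204372479231 [ 5.99268163e-04 -1.02832262e-05 -9.99999820e-01]
held blade 6939 [ 510.7 -118.6] [56.3 63.3] 84.79 mean [ 510.8 -118.7  106.8]
pin 129 [ 498.8 -118.5] [8.7 9.4] 84.26 mean [ 498.7 -118.5   33.3]
rest vis 9643 [ 590.  -147.7] [470.6 275.7] 85.03 mean [ 509.8 -142.3   20.9]
```

View pics/w3.png

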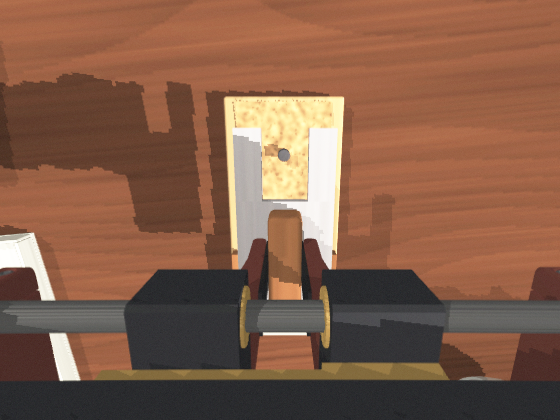

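The blade hangs level with the notch (262–309, 130–200) over the pin at (284,155). It is parallel to the rest and about 1 mm off centre.

>>> send_rows([
  [0.001,-0.002,0.05,0,0,0],
  [0,0,0.075,0,0,0],
  [0,0,0.04,0,0,0],
  [0,0,0.015,0,0,0],
  [0,0,0.005,0,0,0],
  [0,0,0,0,0,0],
  [0,0,0,0,0,0],
])

```text
t: 6.65
position: [549.6, -123.3, 37.6]
tcp_rot: [0.001, 0.046, 0.999, -0.0]
ft_force: [-0.1, -0.1, -4.1]
opening: 17.7
finger_force: 25.0
```

>>> send_rows([
  [0,0,0.0025,0,0,0],
  [0,0,0.0025,0,0,0],
  [0,0,0.0025,0,0,0],
  [0,0,0,0,0,0],
  [0,0,0,0,0,0],
])

```text
t: 7.15
position: [548.9, -123.1, 33.6]
tcp_rot: [-0.0, 0.046, 0.999, 0.0]
ft_force: [0.1, -0.9, -2.4]
opening: 17.6
finger_force: 25.0
```

>>> send_rows([
  [0,0,0.0025,0,0,0],
  [0,0,0,0,0,0],
  [0,0,0.0025,0,0,0],
  [0,0,0,0,0,0],
  [0,0,0,0,0,0],
])

```text
t: 7.65
position: [548.9, -123.1, 31.6]
tcp_rot: [-0.0, 0.046, 0.999, 0.0]
ft_force: [0.8, 0.6, -3.2]
opening: 17.8
finger_force: 25.0
```

Run:
```python
from h import *
o=robot.observe();print(o["position"],o["ft_force"],o["torque"])
```

```text
[ 548.88689966 -123.11094171   31.60612757] [ 0.75053123  0.60978318 -3.21189925] [ 0.00551101  0.03894258 -0.03827065]
```

Still hanging, so I'll keep going in half-millimetre steps.

>>> send_rows([
  [0,0,0.0015,0,0,0],
  [0,0,0,0,0,0],
  [0,0,0,0,0,0],
  [0,0,0,0,0,0],
])

```text
t: 8.05
position: [548.9, -123.1, 31.0]
tcp_rot: [-0.0, 0.046, 0.999, 0.0]
ft_force: [0.1, 0.7, -2.9]
opening: 17.8
finger_force: 25.0
```

>>> send_rows([
  [0,0,0.0015,0,0,0],
  [0,0,0,0,0,0],
  [0,0,0,0,0,0],
  [0,0,0,0,0,0],
])

```text
t: 8.45
position: [548.9, -123.2, 30.8]
tcp_rot: [0.0, 0.046, 0.999, 0.0]
ft_force: [-2.6, 0.4, 6.3]
opening: 17.8
finger_force: 25.0
```

>>> send_rows([
  [0,0,0,0,0,0],
  [0,0,0,0,0,0],
  [0,0,0,0,0,0],
  [0,0,0,0,0,0],
  [0,0,0,0,0,0],
], fingers=0)

```text
t: 8.95
position: [548.9, -123.1, 30.4]
tcp_rot: [0.0, 0.046, 0.999, -0.0]
ft_force: [-0.0, -0.5, -0.2]
opening: 43.9
finger_force: 0.0
```

>>> send_rows([
  [0,0,-0.02,0,0,0],
  [0,0,-0.05,0,0,0],
  [0,0,-0.1,0,0,0],
  [0,0,-0.1,0,0,0],
  [0,0,-0.1,0,0,0],
  [0,0,-0.05,0,0,0],
  [0,0,0,0,0,0],
  [0,0,0,0,0,0],
])

```text
t: 9.75
position: [548.8, -123.0, 198.7]
tcp_rot: [0.0, 0.046, 0.999, 0.0]
ft_force: [-0.1, -0.4, -0.2]
opening: 44.2
finger_force: 0.0
```

Run:
```python
from h import *
c=robot.capture("wrist");save(c,"w4")
o=robot.observe();print(o["t"],o["position"],o["opening"],o["ft_force"])
W=cloud(c);im=c["pixels"].astype(int);sat=im.max(-1)-im.min(-1);Z=W[...,2]
m=win(220,80,350,240)&(sat<60)&(im.min(-1)>110)&(Z>15)&(Z<35)
P=box(W,m,"blade"); print(np.linalg.lstsq((P-P.mean(0))[:,:2],P[:,2]-P[:,2].mean(),rcond=None)[0],np.median(P[:,2]))
print("table",np.nanmedian(Z[win(100,100,200,200)]))
```

```text
9.8 [ 548.30485672 -122.92649705  197.79573002] 43.775459102528956 [-0.96261923 -0.05033573 -0.71041457]
blade 3874 [ 531.6 -112.2] [ 76.1 150. ] 84.67 mean [ 543.7 -122.3   27.6]
[-0.00327127 -0.00849107] 27.691848966039828
table 1.8097362531092358
```

View pics/w4.png

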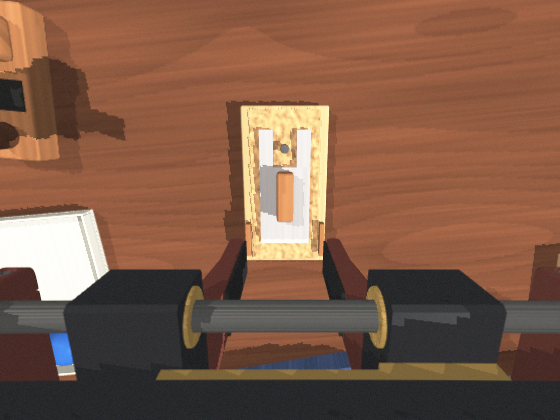

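The blade lies flat: its top is 26 mm above the table, which matches the 20 mm bed plus the 6 mm plate. The pin at (284,148) stands in the notch, and the bevelled end lies between the cheeks at (249,238) and (321,238). The gripper is clear, so I'm handing it in.

```bash
python3 -c "
from bench import robot
print(robot.job_done())"
```

```text
the job is handed in; nothing more can be done
None
```

The notched blade was set down gently and lies flat on the cork, with the pin in its notch and the bevelled edge between the cheeks; the plain blade and bowl were not touched, and the job was handed in at about 10 s of the 40 s allowed.

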